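# Lock a shelf riser with the mallet and put the mallet away

### The arm

A 6-joint arm with a two-finger parallel gripper is mounted at the origin on the work surface. World frame = base frame: x ahead of the robot, y to its left, z up, the work surface at z = 0. Lengths are in m, angles in rad, forces in N, time in s.
With the tool pointing down it reaches from about 0.35 to 0.775 m from the base axis. Payload 5.5 kg.
Tool frame: the origin (TCP) lies on the centre line of the jaws, within the pads' length; the fingertips stand 11 mm ahead of it and the grasp point (between the pads) lies 8 mm behind it; z points along the fingers, y is the line along which they close (so a half turn about z gives the same grasp; the last joint's range is limited). The gripper opens to 85 mm and grips with 20 to 120 N. Pads are 22 mm wide; open, the fingers measure 114 mm over their backs; the gripper's body (76 mm by 85 mm) begins 54 mm behind the grasp point. The pads swing forward as they close: fully open they stand 13 mm farther back than shut.
Start: joints at [-1.37, 0.313, 0.046, 1.304, 0, 1.431], TCP at [0.192, -0.542, 0.242] pointing down, gripper open.
Joint ranges: [-2.76, 2.76], [-0.86, 1.69], [-1.03, 1.26], [-2.2, 2.34], [-1.47, 1.5], [-3.14, 3.14]. Speed limits (rad/s): [2.57, 2.57, 3.14, 3.14, 3.14, 3.14].

### API

Orientations are given as a unit quaternion [w, x, y, z].
In Python, from workcell import env, viewer, order, models gives the robot as it stands.
- The arm moves only by the tool drive_tool, never from a script. Its argument "series" is a list that holds one entry, the list of rows, each a list of 6 numbers: the shift along the tool's x, y, z each as a share of 120 mm, from -1 to 1, then the turn, a rotation vector about the tool's x, y, z each as a share of 180 degrees, from -1 to 1. A call has 1 to 20 rows; each row shifts and turns the commanded pose from where the row before left it, along the tool's axes as they then stand; what a row does not reach is not made up. A row lasts 1/8 s, in which the tool goes at most 62.5 mm and 10.7 degrees, less where a joint would pass 70% of its speed; a pose out of reach is approached as far as the arm can. A call with a number of a shift or a turn outside -1 to 1 is refused whole. A call with a gripper value outside its range is refused whole. "jaw" is the opening, from -1 (shut) to 1 (fully open), set as the call begins (left out, the last holds). The fingers move at their own pace and stop on an object; "grip_force" is the grip in N (left out, the last holds). Time passes only in rows, so rows that do not move let the fingers close. It gives the time, the measured TCP pose, the force, the opening and the grip force at its end, in the units of the state.
- env.get_state(): the state, without advancing time (a new reading comes with each control period).
- viewer.read_camera(name): name is "scene" or "side" or "wrist"; returns the picture (384x512x3 uint8, red, green, blue); there is no depth.
- viewer.camera_info(name): a dict with "intrinsics" (3x3 intrinsics, pixels), "R" (3x3) and "t" (3): a world point X has camera coordinates R X + t; the wrist camera has in their place "T_tool_cam" (4x4, takes a point from camera to tool coordinates, whose origin is the TCP and whose axes are the flange's). Camera axes: x right, y down, z forward; pixel columns grow to the right and rows downward; lengths in m; the calibration is good to about 2 mm. The wrist camera is an equidistant fisheye: a pixel r from the principal point sees the ray r / f radians off the axis. A picture is of the moment at which its call begins: read the wrist's pose just before it. camera_info takes no time and is no camera call.
- order.hand_in(): hands the job in; it is judged then, once.
Trained networks look in the newest picture that a camera, given by its name, has taken for a name from the list of things; names that differ only in an ending like _2 or _b are one class to them, and where a whole thing is asked for, a point or a joint stands for the part that bears it (a point fixed in the world has none). Each returns a list of dicts, best first, with "score" (0 to 1); they miss things now and then, are a little off and sometimes report something else, mostly with a low value. They report only what shows in the picture. A call takes as long as a camera call. They do not tell look-alikes from the thing itself.
- models.silhouettes(label, camera): "region" (384x512 bool, what is visible of it) and "location" ([column, row] in pixels, amid what is visible of it).
The state is a dict: "clock": time; "joint_pos": joint angles; "qvel": joint speeds; "tau": joint torques, N m; "tcp_pos": TCP position; "orientation": TCP orientation; "wrist_force": force on the tool from outside, world axes, zero at the start; "ft_torque": the same for the moment, N m; "finger_gap": finger opening in m; "grip_force": force on a finger pad.
Only numpy, scipy, OpenCV 4.12 (cv2) and the standard library are available. Lean on these libraries where they do the work, as an engineer would, in place of code of your own. Each camera call takes 0.05 s, during which the arm holds its last target. There are 200 camera calls.

### The job

One lock pin of the orange-and-green shelf riser still stands up with its yellow shank showing: holding the blue-marked mallet by its handle, strike the pin fully home with a brisk blow of the white face, not a slow push, and keep the gripper off the riser. Then stand the mallet on the table, take it again by its head, and put it away upright in the storage block with the blue labels, head all the way down in the pocket and handle in the channel, lowered in gently rather than dropped. Leave everything else on the table where it stands.

Things in the scene. Friction and masses are not known exactly. Their poses are not given: they have to be found in the camera images.
- mallet: Loose mallet, 0.4 kg, standing on its white striking face. Black head: upright cylinder, 50 mm in diameter, 100 mm tall, blue disc on top. Square wooden handle 24 x 24 mm, blue butt. Origin: centre of the white face (underside); z up along the head. The handle runs level to the mallet's -x, out to 150 mm from the head's axis, centre line 42 mm above the face.
- mallet_grip (a point): Point on the mallet handle's centre line, 95 mm from the head's axis and 42 mm above the striking face: where to hold it to strike. Axes as the mallet's.
- mallet_top (a point): Centre of the blue top end of the mallet's head, 100 mm above the striking face.
- riser: Low shelf riser fixed to the table: green posts 40 x 40 x 120 mm, orange beams with tops at 75 mm. Origin: on the table under the standing lock pin's axis; the front beam (44 mm wide) runs along y through it. Front posts at y = +75 and -365 mm, back posts 150 mm behind (+x). A second pin at y = -290 mm is already home. The -x (robot) side is clear.
- pin_plate (a point): Centre of the steel plate (48 x 50 mm, top 79 mm above the table) on the front beam under the standing pin's cap. Fixed to the riser.
- pin_top (a point): Centre of the top of the standing pin's cap (dark steel, 24 mm in diameter, 8 mm thick, on a yellow shank 14 mm in diameter). It moves down with the pin; with the pin fully home it is 8 mm above the plate.
- pin (a joint): How far the sprung lock pin is driven down, m: 0 fully up (18 mm of yellow shank showing), 0.018 fully home (cap on the plate). It resists with about 7 to 10 N and stays where it is driven. Under a true blow it moves faster than 0.05 m/s.
- block_blue: Grey block with blue labels, fixed, 206 x 88 x 72 mm tall. Origin: on the table under the axis of its head pocket (60 x 60 mm, floor at 8 mm, open top). A 40 mm wide handle channel, floor at 30 mm, runs from the pocket to the open -x end, 160 mm off; the closed +x end is 46 mm off. A seated mallet's axes lie along the block's, handle top 10 mm below the block's top, head 36 mm above it.
- block_blue_floor (a point): Centre of the blue block's pocket floor, where the mallet's origin comes to rest.
- block_orange: Storage block of the same shape with orange labels, for another mallet: not to be used.
- clarinet_bell: Bystander, loose: black clarinet bell standing on its wide end, 74 mm across the foot, 95 mm tall. Origin: centre of its foot.
- mute: Bystander, loose: copper-coloured cone (a brass player's mute) standing on its wide end, 94 mm across, 130 mm tall. Origin: centre of its foot.
- mouthpiece: Bystander, loose: small brass mouthpiece standing on its cup, 29 mm across, 75 mm tall. Origin: centre of its foot.
Mind the look-alikes: they are no part of the job. Leave any pink look-alike of the mallet alone.

How it is judged:
By the outcome, as a careful person would: the job done as asked, in the order asked, and still so for the second after the job is handed in, with the robot touching nothing.
It also fails if it takes over 51 s, if anything falls off the work surface, if the arm or the gripper's body presses on something with over 40 N, if the wrist force passes 120 N, or if a joint passes its speed limit or range.

## Working session

There is one attempt and no reset: what is moved stays moved. The work goes in short steps, Python scripts to look and compute and a tool call to move; the robot and the scene stay as the last step left them, time stands still between calls to the robot, and variables do not carry over. Pictures are saved under pics/ and viewed, at most 10 in all, crops included, and the job is handed in when it is done.

Besides the shell and the picture viewer there is one more tool, called after ">>>" as a command line: name --argument value ..., lists and objects as JSON in quotes. drive_tool: Moves the arm, as the interface text tells. Its arguments: {"type":"object","properties":{"series":{"type":"array"},"jaw":{"type":"number"},"grip_force":{"type":"number"}},"required":["series"]}

```bash
ls; mkdir -p pics
python3 - <<'E'
from workcell import env, viewer, order, models
import cv2, numpy as np
s=env.get_state(); print({k:np.round(v,3) for k,v in s.items()})
a=viewer.read_camera("scene"); b=viewer.read_camera("side")
cv2.imwrite("pics/scene0.png",cv2.resize(a[...,::-1],(800,600),interpolation=cv2.INTER_CUBIC)); cv2.imwrite("pics/side0.png",cv2.resize(b[...,::-1],(800,600),interpolation=cv2.INTER_CUBIC))
for n in("scene","side","wrist"): print(n,viewer.camera_info(n))
E
```

```text
pics
{'clock': np.float64(0.0), 'joint_pos': array([-1.37 ,  0.314,  0.045,  1.304, -0.   ,  1.431]), 'qvel': array([-0.001, -0.   ,  0.001,  0.001,  0.002, -0.001]), 'tau': array([ 1.0000e-03, -4.8063e+01,  2.9853e+01,  1.9000e-02, -0.0000e+00,
       -0.0000e+00]), 'tcp_pos': array([ 0.192, -0.541,  0.241]), 'orientation': array([-0.001,  0.986,  0.17 , -0.   ]), 'wrist_force': array([0.005, 0.278, 0.84 ]), 'ft_torque': array([-0.009, -0.04 ,  0.025]), 'grip_force': np.float64(0.0), 'finger_gap': np.float64(0.086)}
scene {'intrinsics': array([[391.26256725,   0.        , 257.41610568],
       [  0.        , 391.26256725, 182.90492787],
       [  0.        ,   0.        ,   1.        ]]), 'R': array([[ 0.32195163,  0.94656192, -0.01917484],
       [ 0.6736975 , -0.24327887, -0.69781593],
       [-0.66519082,  0.21174493, -0.71602043]]), 't': array([-0.1195052 , -0.27186641,  1.22896443])}
side {'intrinsics': array([[438.26395297,   0.        , 252.6931665 ],
       [  0.        , 438.26395297, 190.31631277],
       [  0.        ,   0.        ,   1.        ]]), 'R': array([[-0.86176774, -0.50729309,  0.00317341],
       [-0.38352794,  0.64740077, -0.65861868],
       [ 0.33205824, -0.56879343, -0.75247017]]), 't': array([0.38434644, 0.25836211, 0.83295731])}
wrist {'intrinsics': array([[297.31863964,   0.        , 254.45581335],
       [  0.        , 297.31863964, 191.48721711],
       [  0.        ,   0.        ,   1.        ]]), 'T_tool_cam': array([[ 2.15962034e-03, -9.64752549e-01, -2.63149872e-01,
         6.66528414e-02],
       [ 9.99997451e-01,  1.91019069e-03,  1.20369998e-03,
        -9.70046270e-05],
       [-6.58606190e-04, -2.63151801e-01,  9.64754215e-01,
        -1.31316004e-01],
       [ 0.00000000e+00,  0.00000000e+00,  0.00000000e+00,
         1.00000000e+00]])}
```

View pics/scene0.png

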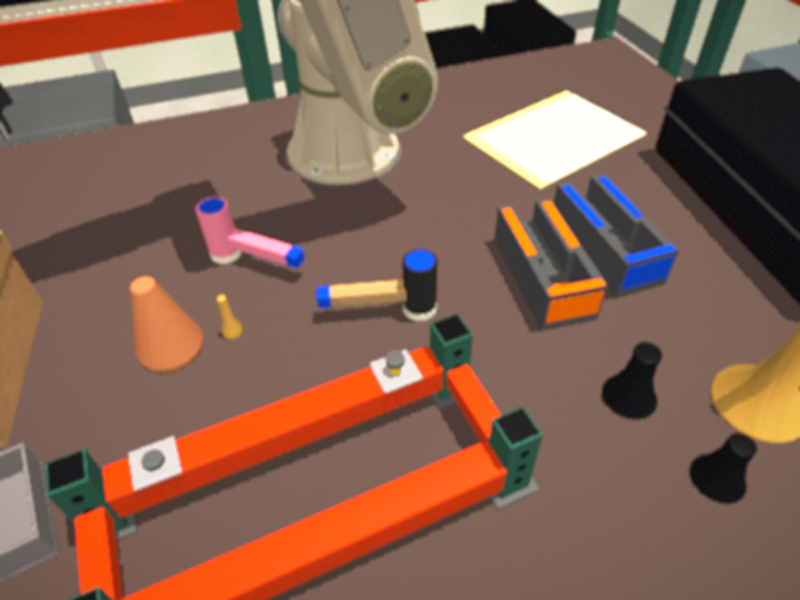

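View pics/side0.png

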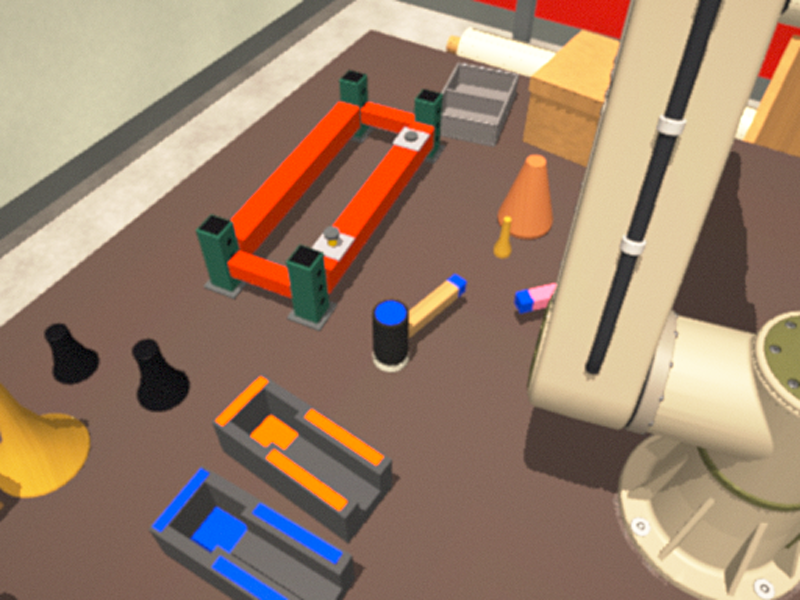

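The scene view (800x600) shows the mallet's black head with its blue disc at (420,262) and the wooden handle's butt at (322,296). The standing pin with yellow showing is at (394,362) and the home pin at (152,460). The blue block is at (620,235) and the orange block at (552,265). In the side view the mallet is at (390,315), the pin at (332,240) and the blue block at (255,545).

Things that could be mistaken for the target:
- **Mallet:** black/blue at (420,262) against the pink look-alike at (213,208). I choose the black one.
- **Pin:** (394,362) shows yellow; (152,460) is already home.
- **Block:** blue at (620,235) against orange at (552,265).

```bash
cat > h.py <<'E'
from workcell import env, viewer, order, models
import cv2, numpy as np
from scipy.optimize import minimize
from scipy.spatial.transform import Rotation as Rn
CAMS=("scene","side")
def proj(P,c):
    i=viewer.camera_info(c); X=np.atleast_2d(P)@i["R"].T+i["t"]; u=X@i["intrinsics"].T
    return u[:,:2]/u[:,2:]
def ray(uv,c):
    i=viewer.camera_info(c); d=i["R"].T@np.linalg.solve(i["intrinsics"],[*uv,1]); return -i["R"].T@i["t"],d
def backz(uv,c,z):
    o,d=ray(uv,c); return o+d*(z-o[2])/d[2]
def box(x0,x1,y0,y1,z0,z1): return np.array([[x,y,z] for x in(x0,x1) for y in(y0,y1) for z in(z0,z1)])
th=np.linspace(0,2*np.pi,32,endpoint=False)
def cyl(r,z0,z1): return np.array([[r*np.cos(t),r*np.sin(t),z] for t in th for z in(z0,z1)])
MALLET=[cyl(.025,0,.1),box(-.15,0,-.012,.012,.030,.054)]
BLOCK=[box(-.16,.046,-.044,.044,0,.008),box(-.16,-.03,-.044,.044,0,.03),box(-.16,-.03,.02,.044,0,.072),box(-.16,-.03,-.044,-.02,0,.072),
 box(-.03,.046,.03,.044,0,.072),box(-.03,.046,-.044,-.03,0,.072),box(.03,.046,-.044,.044,0,.072)]
def place(P,q):
    c,s=np.cos(q[2]),np.sin(q[2]); z=q[3] if len(q)>3 else 0
    return P@np.array([[c,s,0],[-s,c,0],[0,0,1]])+[q[0],q[1],z]
K=4
def render(parts,q,c):
    m=np.zeros((384*K,512*K),np.uint8)
    for P in parts:
        uv=(proj(place(P,q),c)+.5)*K-.5
        cv2.fillConvexPoly(m,cv2.convexHull(np.round(uv*16).astype(np.int32)),1,shift=4)
    return m
def fit(parts,masks,q0):
    M={c:cv2.resize(m.astype(np.uint8),None,fx=K,fy=K,interpolation=cv2.INTER_NEAREST) for c,m in masks.items()}
    def f(q):
        return sum(1-(np.sum(r&M[c])/max(1,np.sum(r|M[c]))) for c in M for r in[render(parts,q,c)])
    q0=np.array(q0,float)
    for d in(.02,.004):
        sx=np.vstack([q0]+[q0+e for e in np.diag([d,d,d*8])])
        q0=minimize(f,q0,method="Nelder-Mead",options=dict(initial_simplex=sx,xatol=1e-4,fatol=1e-5,maxiter=150)).x
    return q0,f(q0)
E
python3 - <<'E'
from h import *
import pickle
D={}
for c in CAMS:
    img=viewer.read_camera(c); D[c]=dict(img=img)
    for l in("mallet","block_blue","block_orange","pin_plate","pin_top","pin","riser"):
        D[c][l]=models.silhouettes(l,c)
        print(c,l,[(round(float(r["score"]),2),np.round(r["location"]*np.array(1/.64),0) if 1 else 0,int(r["region"].sum())) for r in D[c][l]])
    hsv=cv2.cvtColor(img,cv2.COLOR_RGB2HSV)
    b=cv2.inRange(hsv,(108,150,90),(125,255,255)); n,_,st,ce=cv2.connectedComponentsWithStats(b)
    print(c,"blue",[(np.round(ce[i],1).tolist(),int(st[i,4])) for i in range(1,n) if st[i,4]>15])
pickle.dump(D,open("d.pkl","wb"))
a=D["scene"]["img"][140:270,190:440]; cv2.imwrite("pics/crop0.png",cv2.resize(a[...,::-1],None,fx=3.2,fy=3.2,interpolation=cv2.INTER_CUBIC))
E
```

```text
scene mallet [(0.76, array([406., 286.]), 1588), (0.57, array([224., 242.]), 1382), (0.18, array([545., 265.]), 3634)]
scene block_blue [(0.97, array([618., 234.]), 3531)]
scene block_orange [(0.87, array([546., 270.]), 3645), (0.71, array([613., 235.]), 3443)]
scene pin_plate [(0.73, array([297., 447.]), 21696)]
scene pin_top [(0.48, array([397., 360.]), 146)]
scene pin [(0.73, array([394., 365.]), 157)]
scene riser [(0.88, array([300., 445.]), 21647)]
scene blue [([396.5, 125.5], 161), ([372.8, 131.7], 182), ([135.0, 131.4], 91), ([188.4, 163.9], 107), ([415.2, 161.8], 190), ([268.2, 166.5], 217), ([413.9, 174.2], 386), ([206.4, 189.5], 98)]
side mallet [(0.77, array([534., 295.]), 287), (0.62, array([398., 320.]), 1479), (0.31, array([532., 200.]), 1272)]
side block_blue [(0.51, array([401., 322.]), 1588)]
side block_orange [(0.88, array([306., 459.]), 6421)]
side pin_plate [(0.62, array([339., 217.]), 9600)]
side pin_top [(0.65, array([245., 544.]), 6739), (0.55, array([329., 231.]), 107)]
side pin []
side riser [(0.72, array([333., 218.]), 9847)]
side blue [([293.2, 180.7], 70), ([334.7, 192.6], 128), ([249.5, 199.9], 259), ([115.2, 319.7], 355), ([190.1, 340.9], 555), ([139.9, 339.4], 647), ([156.9, 371.0], 439)]
```

View pics/crop0.png

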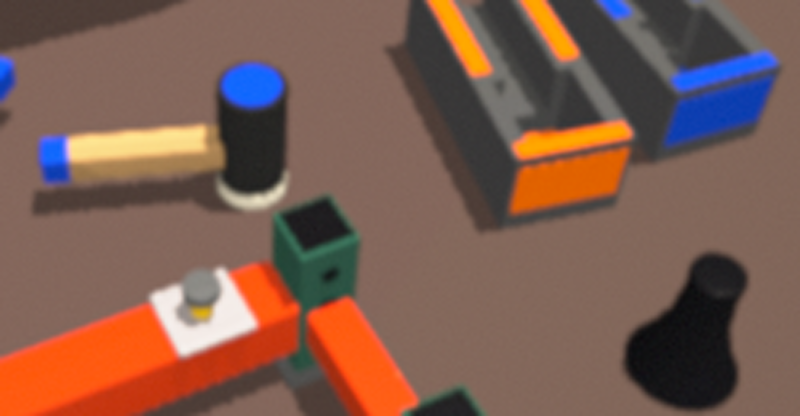

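Run:
```python
from h import *
import pickle
D=pickle.load(open("d.pkl","rb"))
p=backz((268.2,166.5),"scene",.1); p2=backz((249.5,199.9),"side",.1); b=backz((206.4,189.5),"scene",.045); b2=backz((293.2,180.7),"side",.045)
print("top",p.round(4),p2.round(4),"butt",b.round(4),b2.round(4))
m0=(p+p2)/2; v=m0-(b+b2)/2; yaw=np.arctan2(v[1],v[0])
M={"scene":D["scene"]["mallet"][0]["region"],"side":D["side"]["mallet"][1]["region"]}
print("mallet both",fit(MALLET,M,[m0[0],m0[1],yaw]))
for c in CAMS: print(c,fit(MALLET,{c:M[c]},[m0[0],m0[1],yaw]))
f=backz((620*.64,235*.64),"scene",.05)
B={"scene":D["scene"]["block_blue"][0]["region"],"side":D["side"]["pin_top"][0]["region"]}
q0=backz((655*.64,262*.64),"scene",.06);q1=backz((585*.64,195*.64),"scene",.072);d=q0-q1
for MM in(B,*({c:B[c]} for c in CAMS)): print("block",list(MM),fit(BLOCK,MM,[q0[0]-.04,q0[1],np.arctan2(d[1],d[0])]))
# plate
PL={}
for c,(u,w) in dict(scene=(394*.64,368*.64),side=(332*.64,240*.64)).items():
    hsv=cv2.cvtColor(D[c]["img"],cv2.COLOR_RGB2HSV)
    m=(hsv[...,1]<70)&(hsv[...,2]>70)|cv2.inRange(hsv,(16,80,90),(36,255,255)).astype(bool)
    w0=np.zeros_like(m); u,w=int(u),int(w); w0[w-25:w+25,u-25:u+25]=1; m&=w0
    n,l,st,ce=cv2.connectedComponentsWithStats(m.astype(np.uint8)); PL[c]=l==1+np.argmax(st[1:,4]); print(c,st[1:,4].tolist(),ce[1:].round(1).tolist())
PLATE=[box(-.024,.024,-.025,.025,.075,.079),cyl(.012,.097,.105),cyl(.007,.079,.1)]
q=backz((394*.64,372*.64),"scene",.079)
# yaw from pins
h=backz((152*.64,462*.64),"scene",.087); t=backz((395*.64,355*.64),"scene",.105); d=t-h; yw=np.arctan2(-d[0],d[1]); print("pins",t.round(3),h.round(3),yw,np.linalg.norm(d[:2]))
for MM in(PL,*({c:PL[c]} for c in CAMS)): print("plate",fit(PLATE,MM,[q[0],q[1],yw]))
pickle.dump(PL,open("pl.pkl","wb"))
```

```text
top [ 0.4535 -0.0011  0.1   ] [0.453  0.0017 0.1   ] butt [ 0.4223 -0.1386  0.045 ] [ 0.4191 -0.1395  0.045 ]
mallet both (array([4.54394264e-01, 5.92274034e-04, 1.33152572e+00]), np.float64(0.23134993514164426))
scene (array([4.50923712e-01, 8.81755675e-04, 1.34493441e+00]), np.float64(0.11632047477744811))
side (array([0.45352219, 0.00276948, 1.35374562]), np.float64(0.10599357156362266))Traceback (most recent call last):
  File "<stdin>", line 13, in <module>
  File "h.py", line 36, in fit
    q0=minimize(f,q0,method="Nelder-Mead",options=dict(initial_simplex=sx,xatol=1e-4,fatol=1e-5,maxiter=150)).x
       ~~~~~~~~^^^^^^^^^^^^^^^^^^^^^^^^^^^^^^^^^^^^^^^^^^^^^^^^^^^^^^^^^^^^^^^^^^^^^^^^^^^^^^^^^^^^^^^^^^^^^^
    res = _minimize_neldermead(fun, x0, args, callback, bounds=bounds,
                               **options)
    fxr = func(xr)
    fx = function(np.copy(x), *(wrapper_args + args))
  File "h.py", line 32, in f
    return sum(1-(np.sum(r&M[c])/max(1,np.sum(r|M[c]))) for c in M for r in[render(parts,q,c)])
  File "h.py", line 32, in <genexpr>
    return sum(1-(np.sum(r&M[c])/max(1,np.sum(r|M[c]))) for c in M for r in[render(parts,q,c)])
                                                                            ~~~~~~^^^^^^^^^^^
  File "h.py", line 26, in render
    uv=(proj(place(P,q),c)+.5)*K-.5
        ~~~~^^^^^^^^^^^^^^
  File "h.py", line 7, in proj
    i=viewer.camera_info(c); X=np.atleast_2d(P)@i["R"].T+i["t"]; u=X@i["intrinsics"].T
ValueError: time passes only in moves, steps and waits
```

```bash
python3 - <<'E'
s=open("h.py").read()
s=s.replace("def proj","CI={c:viewer.camera_info(c) for c in('scene','side','wrist')}\ndef proj",1).replace("i=viewer.camera_info(c)","i=CI[c]")
open("h.py","w").write(s)
E
python3 - <<'E'
from h import *
import pickle
D=pickle.load(open("d.pkl","rb"))
B={"scene":D["scene"]["block_blue"][0]["region"],"side":D["side"]["pin_top"][0]["region"]}
q0=backz((655*.64,262*.64),"scene",.06);q1=backz((585*.64,195*.64),"scene",.072);d=q0-q1
for MM in(B,*({c:B[c]} for c in CAMS)): print("block",list(MM),fit(BLOCK,MM,[q0[0]-.04,q0[1],np.arctan2(d[1],d[0])]))
PL={}
for c,(u,w) in dict(scene=(394*.64,368*.64),side=(332*.64,240*.64)).items():
    hsv=cv2.cvtColor(D[c]["img"],cv2.COLOR_RGB2HSV)
    m=(hsv[...,1]<70)&(hsv[...,2]>70)|cv2.inRange(hsv,(16,80,90),(36,255,255)).astype(bool)
    w0=np.zeros_like(m); u,w=int(u),int(w); w0[w-25:w+25,u-25:u+25]=1; m&=w0
    n,l,st,ce=cv2.connectedComponentsWithStats(m.astype(np.uint8)); PL[c]=l==1+np.argmax(st[1:,4]); print(c,st[1:,4].tolist())
PLATE=[box(-.024,.024,-.025,.025,.075,.079),cyl(.012,.097,.105),cyl(.007,.079,.1)]
q=backz((394*.64,372*.64),"scene",.079)
h=backz((152*.64,462*.64),"scene",.087); t=backz((395*.64,355*.64),"scene",.105); d=t-h; yw=np.arctan2(-d[0],d[1]); print("pins",t.round(3),h.round(3),yw,np.linalg.norm(d[:2]))
h=backz((411*.64,135*.64),"side",.087); t=backz((332*.64,233*.64),"side",.105); d=t-h; print("pins",t.round(3),h.round(3),np.arctan2(-d[0],d[1]),np.linalg.norm(d[:2]))
for MM in(PL,*({c:PL[c]} for c in CAMS)): print("plate",fit(PLATE,MM,[q[0],q[1],yw]))
pickle.dump(PL,open("pl.pkl","wb"))
E
```

```text
block ['scene', 'side'] (array([0.48812021, 0.33397673, 0.003693  ]), np.float64(0.09218749010805716))
block ['scene'] (array([0.48606788, 0.33456273, 0.00502789]), np.float64(0.07230233714569867))
block ['side'] (array([ 4.89129596e-01,  3.33824082e-01, -3.56055488e-05]), np.float64(0.011109371113792732))
scene [14, 596, 4, 1, 1]
side [1, 4, 2, 3, 1, 1, 366, 4, 1, 8, 1, 3, 14, 4, 1, 1]
pins [ 0.604 -0.086  0.105] [ 0.641 -0.376  0.087] 0.12503288522526113 0.29163271208212255
pins [ 0.601 -0.081  0.105] [ 0.632 -0.371  0.087] 0.10833877528920763 0.29152628071660747
plate (array([ 0.60573866, -0.08722328,  0.06633576]), np.float64(0.27833929491797726))
plate (array([ 0.60445114, -0.08741716,  0.08792938]), np.float64(0.06401453957996772))
plate (array([ 0.60740089, -0.08688468,  0.08341651]), np.float64(0.16528417818740404))
```

The crop confirms the choice: blue disc on a black head with a wooden handle at crop (252,85), and the pin with yellow shank at (202,300). I'm moving above the handle and turning the wrist.

>>> drive_tool --series '[[[0.224, -0.204, 0, 0, 0, 0], [0.224, -0.204, 0, 0, 0, 0], [0.224, -0.204, 0, 0, 0, 0], [0.224, -0.204, 0, 0, 0, 0], [0.224, -0.204, 0, 0, 0, 0], [0.224, -0.204, 0, 0, 0, 0], [0.224, -0.204, 0, 0, 0, 0], [0.224, -0.204, 0, 0, 0, 0], [0.224, -0.204, 0, 0, 0, 0], [0.224, -0.204, 0, 0, 0, 0], [0.224, -0.204, 0, 0, 0, 0], [0.224, -0.204, 0, 0, 0, 0], [0.224, -0.204, 0, 0, 0, 0], [0.224, -0.204, 0, 0, 0, 0], [0, 0, 0, 0, 0, -0.0574], [0, 0, 0, 0, 0, -0.0574], [0, 0, 0, 0, 0, -0.0574], [0, 0, 0, 0, 0, -0.0574], [0, 0, 0, 0, 0, -0.0574], [0, 0, 0, 0, 0, -0.0574]]]' --jaw 1

```text
clock: 3.4
tcp_pos: [0.4323, -0.0932, 0.2424]
orientation: [0.0, 0.756, 0.655, 0.0]
wrist_force: [1.1, -0.0, 0.3]
finger_gap: 0.0856
grip_force: 0.0
```

>>> drive_tool --series '[[[0, 0, 0, 0, 0, -0.0574], [0, 0, 0, 0, 0, -0.0574], [0, 0, 0, 0, 0, -0.0574], [0, 0, 0, 0, 0, -0.0574], [0, 0, 0, 0, 0, -0.0574], [0, 0, 0, 0, 0, -0.0574], [0, 0, 0, 0, 0, -0.0574], [0, 0, 0, 0, 0, -0.0574], [0, 0, 0, 0, 0, -0.0574], [0, 0, 0, 0, 0, -0.0574], [0, 0, 0, 0, 0, -0.0574], [0, 0, 0, 0, 0, -0.0574], [0, 0, 0, 0, 0, -0.0574], [0, 0, 0, 0, 0, -0.0574], [0, 0, 0, 0, 0, -0.0574], [0, 0, 0, 0, 0, -0.0574], [0, 0, 0, 0, 0, -0.0574], [0, 0, 0, 0, 0, 0]]]'

```text
clock: 5.65
tcp_pos: [0.4323, -0.0932, 0.2424]
orientation: [0.0, -0.623, 0.782, -0.0]
wrist_force: [-0.5, -0.2, 0.2]
finger_gap: 0.0853
grip_force: 0.0
```

```bash
cat >> h.py <<'E'
def tool():
    s=env.get_state(); q=s["orientation"]; T=np.eye(4); T[:3,:3]=Rn.from_quat([q[1],q[2],q[3],q[0]]).as_matrix(); T[:3,3]=s["tcp_pos"]
    return T,s
def phi(T): return np.arctan2(T[1,0],T[0,0])
WT=None
_p=proj
def proj(P,c):
    if c!="wrist": return _p(P,c)
    i=CI[c]; C=np.linalg.inv(WT@i["T_tool_cam"]); X=np.atleast_2d(P)@C[:3,:3].T+C[:3,3]
    rho=np.hypot(X[:,0],X[:,1]); t=np.arctan2(rho,X[:,2]); k=i["intrinsics"]
    return np.c_[k[0,2]+k[0,0]*t*X[:,0]/rho,k[1,2]+k[1,1]*t*X[:,1]/rho]
def wbackz(uv,z):
    i=CI["wrist"];k=i["intrinsics"]; d=np.array([(uv[0]-k[0,2])/k[0,0],(uv[1]-k[1,2])/k[1,1]]); t=np.hypot(*d)
    v=np.r_[np.sin(t)*d/t,np.cos(t)]; C=WT@i["T_tool_cam"]; v=C[:3,:3]@v; return C[:3,3]+v*(z-C[2,3])/v[2]
E
python3 - <<'E'
import h; from h import *
import pickle
h.WT,s=tool(); print(s["clock"],s["tcp_pos"],phi(h.WT),s["joint_pos"])
img=viewer.read_camera("wrist"); W=dict(T=h.WT,img=img)
for l in("mallet","pin_top","block_blue","block_orange"):
    W[l]=models.silhouettes(l,"wrist"); print(l,[(round(float(r["score"]),2),np.round(r["location"]),int(r["region"].sum())) for r in W[l]])
pickle.dump(W,open("w1.pkl","wb"))
hsv=cv2.cvtColor(img,cv2.COLOR_RGB2HSV); b=cv2.inRange(hsv,(108,150,90),(125,255,255)); n,_,st,ce=cv2.connectedComponentsWithStats(b)
for i in range(1,n):
    if st[i,4]>30: print("blue",ce[i].round(1),st[i,4],[wbackz(ce[i],z).round(4).tolist() for z in(.1,.042)])
cv2.imwrite("pics/w1.png",img[...,::-1])
E
```

```text
5.65 [ 0.43231929 -0.09319489  0.24238706] -1.7967994568511774 [-3.94146614e-01  5.62540564e-02 -2.70533281e-01  1.24370388e+00
 -1.02772959e-04 -1.73893985e+00]
mallet [(0.88, array([255., 228.]), 4693), (0.67, array([364.,  43.]), 3438)]
pin_top [(0.75, array([ 98., 221.]), 413)]
block_blue []
block_orange [(0.59, array([326., 319.]), 223)]
blue [336.7  94.4] 407 [[0.3389, -0.1595, 0.1], [0.3223, -0.1597, 0.042]]
blue [255.9 131.1] 350 [[0.4202, -0.1409, 0.1], [0.4208, -0.1372, 0.042]]
blue [254.7 271.1] 154 [[0.4533, -0.0002, 0.1], [0.4609, 0.0333, 0.042]]
```

View pics/w1.png

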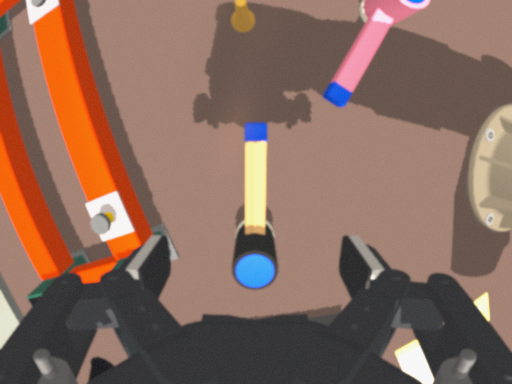

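The wrist view shows the mallet lined up vertically at column 255: disc at (255,271), butt at (256,131). The pin cap is at about (101,223) and the pink mallet at (365,45). I'm descending to grip the handle.

>>> drive_tool --series '[[[0, 0, 0.35, 0, 0, 0], [0, 0, 0.35, 0, 0, 0], [0, 0, 0.35, 0, 0, 0], [0, 0, 0.3, 0, 0, 0], [0, 0, 0.2, 0, 0, 0], [0, 0, 0.1, 0, 0, 0], [0, 0, 0.087, 0, 0, 0], [0, 0, 0, 0, 0, 0]]]'

```text
clock: 6.9
tcp_pos: [0.4323, -0.0932, 0.0337]
orientation: [-0.0, -0.624, 0.782, 0.0]
wrist_force: [0.2, -0.0, 1.2]
finger_gap: 0.0852
grip_force: 0.0
```

>>> drive_tool --series '[[[0, 0, 0, 0, 0, 0], [0, 0, 0, 0, 0, 0], [0, 0, 0, 0, 0, 0], [0, 0, 0, 0, 0, 0], [0, 0, 0, 0, 0, 0], [0, 0, 0, 0, 0, 0], [0, 0, 0, 0, 0, 0], [0, 0, 0, 0, 0, 0]]]' --jaw -1 --grip_force 120

```text
clock: 7.9
tcp_pos: [0.4325, -0.0934, 0.0342]
orientation: [0.0, -0.624, 0.782, -0.0]
wrist_force: [-0.8, -1.3, 5.3]
finger_gap: 0.0224
grip_force: 117.2
```

Run:
```python
import h; from h import *
import pickle
W=pickle.load(open("w1.pkl","rb")); h.WT=W["T"]; img=W["img"]
r=W["pin_top"][0]["region"]; ys,xs=np.nonzero(r); print("pin_top region",xs.min(),xs.max(),ys.min(),ys.max(),xs.mean(),ys.mean())
hsv=cv2.cvtColor(img,cv2.COLOR_RGB2HSV)
m=(hsv[...,1]<90)&(hsv[...,2]>60)|cv2.inRange(hsv,(16,80,90),(36,255,255)).astype(bool)
w0=np.zeros_like(m); w0[185:248,78:140]=1; m&=w0
n,l,st,ce=cv2.connectedComponentsWithStats(m.astype(np.uint8)); k=1+np.argmax(st[1:,4]); print(st[k]); m=l==k
PLATE=[box(-.024,.024,-.025,.025,.075,.079),cyl(.012,.097,.105),cyl(.007,.079,.1)]
print("wrist plate",fit(PLATE,{"wrist":m|r},[.6045,-.086,.1]))
print("cap only",fit([cyl(.012,.097,.105)],{"wrist":r},[.6045,-.086,0.1]))
print("mallet",fit(MALLET,{"wrist":W["mallet"][0]["region"]},[.4533,0,1.34]))
PL=pickle.load(open("pl.pkl","rb")); print("3",fit(PLATE,{"wrist":m|r,"scene":PL["scene"]},[.6045,-.086,.1]))
D=pickle.load(open("d.pkl","rb")); a=backz((546*.64,270*.64),"scene",.05)
print("orange",fit(BLOCK,{c:D[c]["block_orange"][0]["region"] for c in CAMS},[a[0]+.05,a[1],0]))
print(tool()[1]["grip_force"],tool()[1]["finger_gap"])
```

```text
pin_top region 90 113 212 234 101.4043583535109 222.42857142857142
[  78  185   57   63 2391]
wrist plate (array([ 0.6080899 , -0.08707935,  0.10948994]), np.float64(0.33262048821197576))
cap only (array([ 0.60502194, -0.08810854,  0.14440251]), np.float64(0.14102379235760631))
mallet (array([ 0.45326168, -0.0013649 ,  1.33834607]), np.float64(0.04197281175597145))
3 (array([ 0.60534475, -0.08736494,  0.09990835]), np.float64(0.44691446319357175))
orange (array([ 0.512813  ,  0.20001412, -0.09855234]), np.float64(0.06126651427345331))
117.24798917770386 0.022397128778573118
```

>>> drive_tool --series '[[[0, 0, -0.15, 0, 0, 0], [0, 0, -0.25, 0, 0, 0], [0, 0, -0.3, 0, 0, 0], [0, 0, -0.3, 0, 0, 0], [0, 0, -0.25, 0, 0, 0], [0.039, -0.2, 0, 0, 0, 0], [0.039, -0.2, 0, 0, 0, 0], [0.039, -0.2, 0, 0, 0, 0], [0.039, -0.197, 0, 0, 0, 0], [0, 0, 0, 0, 0, 0.0535], [0, 0, 0, 0, 0, 0.0535], [0, 0, 0, 0, 0, 0.0535], [0, 0, 0, 0, 0, 0.0535], [0, 0, 0, 0, 0, 0.0535], [0, 0, 0, 0, 0, 0]]]'

```text
clock: 9.78
tcp_pos: [0.5204, -0.1323, 0.1824]
orientation: [-0.001, -0.251, 0.968, 0.001]
wrist_force: [0.1, 0.2, -5.5]
finger_gap: 0.0224
grip_force: 118.4
```

Run:
```python
import h; from h import *
import pickle
h.WT,s=tool(); print(s["clock"],s["tcp_pos"].round(4),phi(h.WT)+np.pi,s["finger_gap"],s["wrist_force"])
W={c:viewer.read_camera(c) for c in("scene","side","wrist")}; W["T"]=h.WT; pickle.dump(W,open("w2.pkl","wb"))
# expected mallet pose overlay on crops
T=h.WT; ps=phi(T)+np.pi; q=[T[0,3]+.095*np.cos(ps),T[1,3]+.095*np.sin(ps),ps,T[2,3]-.034]; print("expected",np.round(q,4))
out=[]
for c in("scene","side","wrist"):
    im=cv2.resize(W[c],None,fx=4,fy=4,interpolation=cv2.INTER_CUBIC); m=render(MALLET,q,c)
    cs,_=cv2.findContours(m,cv2.RETR_EXTERNAL,cv2.CHAIN_APPROX_NONE); cv2.drawContours(im,cs,-1,(0,255,0),1)
    u,v=(proj(np.array([q[0]-.04,q[1]-.03,q[3]+.03]),c)[0]*4).astype(int); u=np.clip(u,200,2048-200);v=np.clip(v,290,1536-290)
    out.append(im[v-290:v+290,u-200:u+200])
cv2.imwrite("pics/s2.png",cv2.resize(np.hstack(out)[...,::-1],(800,387)))
```

```text
9.775 [ 0.5204 -0.1323  0.1824] 0.5081221449522917 0.022449940960012318 [ 0.07142352  0.19239065 -5.48676191]
expected [ 0.6034 -0.0861  0.5081  0.1484]
```

View pics/s2.png

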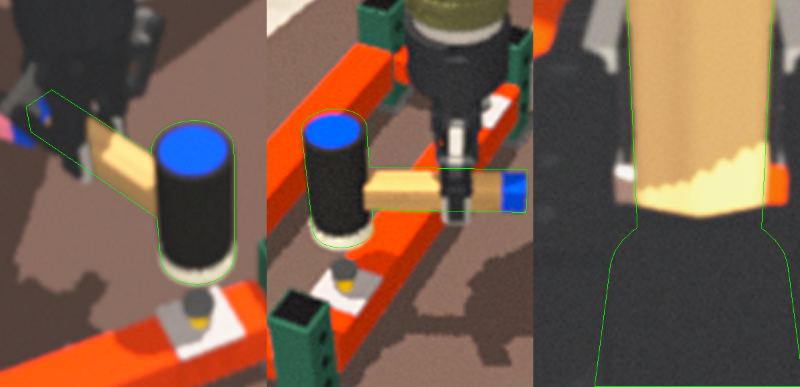

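The overlay shows the mallet held level and matching the expected pose, with the head above the pin. I'll make a small centring shift and then strike.

>>> drive_tool --series '[[[-0.006, -0.017, 0, 0, 0, 0], [0, 0, 0, 0, 0, 0], [0, 0, 0.295, 0, 0, 0], [0, 0, 0.295, 0, 0, 0], [0, 0, 0, 0, 0, 0]]]'

```text
clock: 10.55
tcp_pos: [0.5227, -0.1341, 0.1123]
orientation: [-0.0, -0.25, 0.968, 0.0]
wrist_force: [0.9, -0.9, -3.0]
finger_gap: 0.022
grip_force: 120.1
```

>>> drive_tool --series '[[[0, 0, -0.2, 0, 0, 0], [0, 0, -0.25, 0, 0, 0], [0, 0, -0.2, 0, 0, 0], [0, 0, 0, 0, 0, 0]]]'

```text
clock: 11.05
tcp_pos: [0.5246, -0.1347, 0.194]
orientation: [0.002, -0.251, 0.968, -0.002]
wrist_force: [0.1, -0.3, -4.4]
finger_gap: 0.0226
grip_force: 120.3
```

```bash
cat > ov.py <<'E'
import h; from h import *
import pickle,sys
def overlay(name,q,parts=MALLET,cams=("scene","side","wrist"),ctr=None):
    h.WT,s=tool(); print(s["clock"],s["tcp_pos"].round(4),phi(h.WT)+np.pi,s["wrist_force"].round(1))
    W={c:viewer.read_camera(c) for c in cams}; W["T"]=h.WT; pickle.dump(W,open(name+".pkl","wb"))
    T=h.WT; ps=phi(T)+np.pi
    if q is None: q=[T[0,3]+.095*np.cos(ps),T[1,3]+.095*np.sin(ps),ps,T[2,3]-.034]
    print("q",np.round(q,4)); out=[]
    for c in cams:
        im=cv2.resize(W[c],None,fx=4,fy=4,interpolation=cv2.INTER_CUBIC); m=render(parts,q,c)
        cs,_=cv2.findContours(m,cv2.RETR_EXTERNAL,cv2.CHAIN_APPROX_NONE); cv2.drawContours(im,cs,-1,(0,255,0),1)
        u,v=(proj(np.array(ctr or [q[0]-.04,q[1]-.03,q[3]+.03]),c)[0]*4).astype(int); u=np.clip(u,200,2048-200);v=np.clip(v,290,1536-290)
        out.append(im[v-290:v+290,u-200:u+200])
    o=np.hstack(out); cv2.imwrite(f"pics/{name}.png",cv2.resize(o[...,::-1],(800,int(800*o.shape[0]/o.shape[1])) if o.shape[1]>800 else (o.shape[1],580)))
E
python3 - <<'E'
from ov import *
overlay("s3",None,cams=("scene","side"))
E
```

```text
11.05 [ 0.5246 -0.1347  0.194 ] 0.5068346521353986 [ 0.1 -0.3 -4.4]
q [ 0.6076 -0.0885  0.5068  0.16  ]
```

View pics/s3.png

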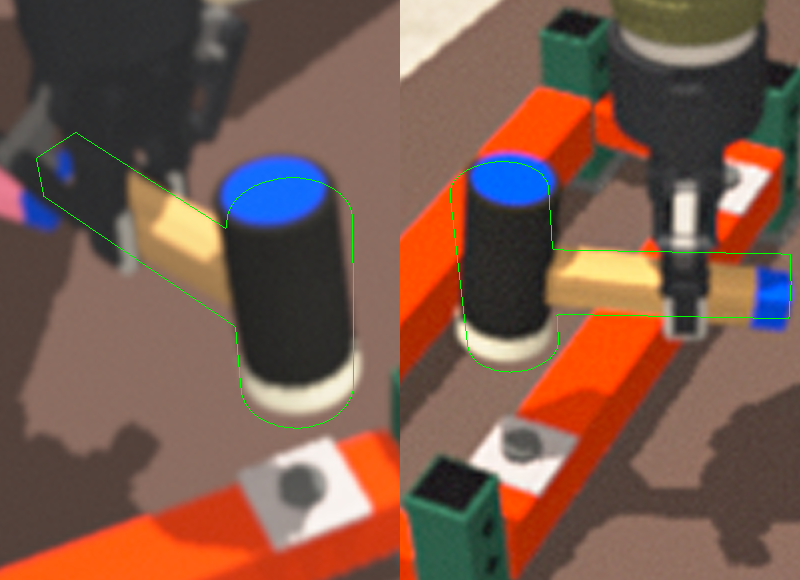

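Pin cap now sits on the plate with no yellow showing (scene crop (302,487), side crop (522,440)); the mallet has pitched a few degrees in the grip. I'll check the cap height numerically against the other, already-home pin.

Run:
```python
from h import *
import pickle
D=pickle.load(open("s3.pkl","rb")); D0=pickle.load(open("d.pkl","rb"))
from scipy.optimize import least_squares
c_,s_=np.cos(.1),np.sin(.1); o=np.array([.605,-.0875]); home2=o+.29*np.array([s_,-c_])
def centroid(img,c,p):
    u,v=proj(np.array(p),c)[0]; g=cv2.cvtColor(img,cv2.COLOR_RGB2LAB).astype(float); 
    U,V=int(round(u)),int(round(v)); n=13; w=img[V-n:V+n+1,U-n:U+n+1]
    hsv=cv2.cvtColor(w,cv2.COLOR_RGB2HSV); m=((hsv[...,1]<90)&(hsv[...,2]<135)).astype(np.uint8)
    k,l,st,ce=cv2.connectedComponentsWithStats(m); j=[i for i in range(1,k) if st[i,4]>15]
    return [(np.round(ce[i]+[U-n,V-n],2).tolist(),st[i].tolist()) for i in j],(u,v)
for nm,p,im in(("A0",(*o,.101),D0),("A",(*o,.083),D),("B0",(*home2,.083),D0)):
    for c in CAMS: print(nm,c,centroid(im[c]["img"] if im is D0 else im[c],c,p))
for c in CAMS: print(c,"dpix per 18mm drop",proj(np.array([*o,.083]),c)-proj(np.array([*o,.101]),c))
h=np.hstack([cv2.resize(D[c][int(v)-20:int(v)+20,int(u)-25:int(u)+25],None,fx=8,fy=8,interpolation=cv2.INTER_NEAREST) for c in CAMS for u,v in[proj(np.array([*o,.083]),c)[0]]])
cv2.imwrite("pics/pin.png",h[...,::-1])
```

```text
A0 scene ([([249.99, 220.21], [0, 0, 27, 13, 234]), ([251.8, 233.44], [9, 16, 10, 4, 25])], (np.float64(252.3714537737121), np.float64(228.92394949652288)))
A0 side ([([205.93, 141.43], [0, 0, 18, 20, 198]), ([212.49, 150.03], [8, 11, 9, 8, 37])], (np.float64(212.54115614552276), np.float64(148.19574034870564)))
A scene ([([251.66, 235.84], [7, 9, 11, 11, 92])], (np.float64(252.6387118680574), np.float64(234.69687134591533)))
A side ([([212.51, 153.54], [8, 9, 10, 8, 68]), ([202.31, 162.93], [0, 19, 7, 8, 29])], (np.float64(213.04920543566715), np.float64(153.8423972835107)))
B0 scene ([([90.83, 281.97], [0, 0, 18, 7, 70]), ([98.18, 295.02], [7, 10, 13, 11, 66])], (np.float64(97.59276242671233), np.float64(293.4499632628987)))
B0 side ([([251.11, 87.79], [0, 11, 5, 8, 19]), ([262.77, 87.23], [9, 11, 8, 5, 30])], (np.float64(263.3512924304924), np.float64(86.55617463242882)))
scene dpix per 18mm drop [[0.26725809 5.77292185]]
side dpix per 18mm drop [[0.50804929 5.64665693]]
```

View pics/pin.png

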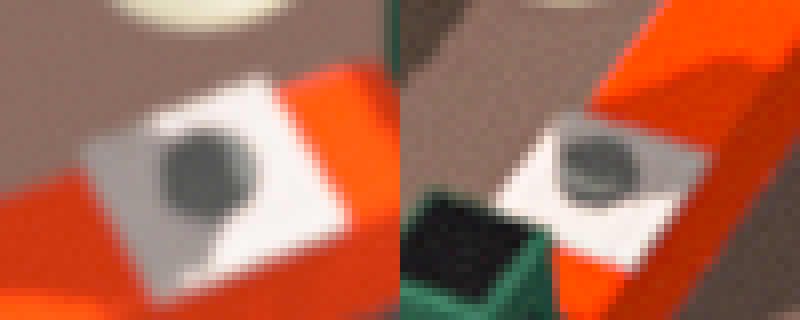

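Run:
```python
from h import *
import pickle
for c in CAMS: viewer.read_camera(c)
T,s=tool(); ps=phi(T)+np.pi; g=T[:3,3]+[0,0,.008]
M={}
for c in CAMS:
    r=models.silhouettes("mallet",c); e=proj(g+[.095*np.cos(ps),.095*np.sin(ps),.02],c)[0]
    r=min(r,key=lambda k:np.hypot(*(k["location"]-e))); print(c,r["score"],r["location"],e); M[c]=cv2.resize(r["region"].astype(np.uint8),None,fx=K,fy=K,interpolation=cv2.INTER_NEAREST)
P=[p-[-.095,0,.042] for p in MALLET[:1]]+[box(-.04,.095,-.012,.012,-.012,.012)]
def f(v,cs=CAMS):
    th,dx,dz,dy=v; R=Rn.from_euler("ZYX",[ps,-th,0]).as_matrix(); t=0
    for c in cs:
        m=np.zeros((384*K,512*K),np.uint8)
        for p in P[:1]:
            uv=(proj(p@R.T+g+[dx,dy,dz],c)+.5)*K-.5; cv2.fillConvexPoly(m,cv2.convexHull(np.round(uv*16).astype(np.int32)),1,shift=4)
        w=cv2.dilate(m,np.ones((25,25)))
        mm=M[c]&w; 
        e=(proj((np.array([[-.04,0,0]])-0)@R.T+g,c)+.5)*K
        t+=1-np.sum(m&mm)/np.sum(m|mm)
    return t
for cs in(CAMS,("scene",),("side",)):
    r=minimize(f,[.09,0,0,0],args=(cs,),method="Nelder-Mead",options=dict(initial_simplex=[[.09,0,0,0],[.16,0,0,0],[.09,.004,0,0],[.09,0,.004,0],[.09,0,0,.004]],maxiter=250)); th=r.x[0]
    print(cs,np.round(r.x,4),r.fun,np.degrees(th),"face z at strike end",.1203+.095*np.sin(th)-.042*np.cos(th))
```

```text
scene 0.9 [248.1, 181.1] [250.33781444 186.00535077]
side 0.56 [214.9, 114.1] [208.81766206 107.39688789]
('scene', 'side') [ 0.1145 -0.0006 -0.001  -0.    ] 0.17836147237471356 6.558647160463889 face z at strike end 0.08942578585192205
('scene',) [ 0.1158 -0.0084 -0.0082  0.0019] 0.06153846153846154 6.63323640910799 face z at strike end 0.08955492143830761
('side',) [ 0.1155  0.0122 -0.0174 -0.0151] 0.07812822098536387 6.6159206344165495 face z at strike end 0.08952493816656125
```

>>> drive_tool --series '[[[0.015, 0.018, 0, 0, 0.0367, 0], [0, 0, 0, 0, 0, 0], [0, 0, 0, 0, 0, 0]]]'

```text
clock: 11.72
tcp_pos: [0.5204, -0.1329, 0.1904]
orientation: [-0.055, -0.25, 0.966, -0.014]
wrist_force: [0.2, -1.1, -3.6]
finger_gap: 0.022
grip_force: 120.2
```

Run:
```python
from h import *
T,s=tool(); print(s["clock"],T.round(4),s["wrist_force"])
ps=np.arctan2(-T[1,0],-T[0,0]); g=T[:3,3]-.008*T[:3,2]; print("grasp",g,"head(level)",g+[.095*np.cos(ps),.095*np.sin(ps),-.042],ps)
```

```text
11.725 [[-8.686e-01 -4.853e-01 -1.003e-01  5.204e-01]
 [-4.822e-01  8.743e-01 -5.470e-02 -1.329e-01]
 [ 1.142e-01  8.000e-04 -9.935e-01  1.904e-01]
 [ 0.000e+00  0.000e+00  0.000e+00  1.000e+00]] [ 0.15229484 -1.12637437 -3.58390596]
grasp [ 0.52119543 -0.13245109  0.19831594] head(level) [ 0.60425232 -0.08633653  0.15631594] 0.5068393865550148
```

>>> drive_tool --series '[[[-0.015, 0, 0.129, 0, 0, 0], [-0.028, 0, 0.239, 0, 0, 0], [-0.028, 0, 0.239, 0, 0, 0], [0, 0, 0, 0, 0, 0]]]'

```text
clock: 12.22
tcp_pos: [0.519, -0.133, 0.116]
orientation: [-0.057, -0.25, 0.967, -0.014]
wrist_force: [-0.7, 0.4, -3.8]
finger_gap: 0.0226
grip_force: 121.8
```

>>> drive_tool --series '[[[0.025, 0, -0.22, 0, 0, 0], [0.03, 0, -0.26, 0, 0, 0], [0.02, 0, -0.17, 0, 0, 0], [0, 0, 0, 0, 0, 0]]]'

```text
clock: 12.72
tcp_pos: [0.5217, -0.1335, 0.1985]
orientation: [-0.054, -0.25, 0.967, -0.016]
wrist_force: [0.1, -0.6, -4.8]
finger_gap: 0.0225
grip_force: 122.0
```

Run:
```python
from ov import *
T,s=tool(); ps=np.arctan2(-T[1,0],-T[0,0]); g=T[:3,3]-.008*T[:3,2]; q=[g[0]+.095*np.cos(ps),g[1]+.095*np.sin(ps),ps,g[2]-.042]
print(T[:3,3])
overlay("s4",q,cams=("scene","side"))
```

```text
[ 0.52168122 -0.13352072  0.19847698]
12.725 [ 0.5217 -0.1335  0.1985] 0.5057819160283894 [ 0.1 -0.6 -4.8]
q [ 0.6056 -0.087   0.5058  0.1644]
```

View pics/s4.png

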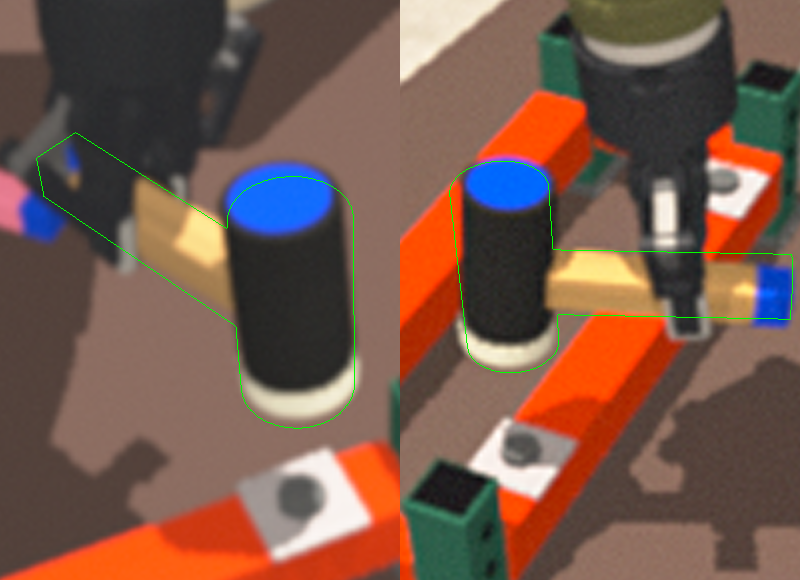

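The pin's cap is unchanged, flat on the plate with no yellow (side crop (522,447)), and the mallet slipped a few degrees more against that hard stop. So the pin is home. I'm carrying the mallet to a free spot to stand it.

>>> drive_tool --series '[[[0, 0, 0, -0.006, 0, 0.053], [0, 0, 0, -0.006, 0, 0.053], [0, 0, 0, -0.006, 0, 0.053], [0.2115, 0.3225, 0.0243, 0, 0, 0], [0.2115, 0.3225, 0.0243, 0, 0, 0], [0.2115, 0.3225, 0.0243, 0, 0, 0], [0.2115, 0.3225, 0.0243, 0, 0, 0], [0.2115, 0.3225, 0.0243, 0, 0, 0], [0, 0, 0, 0, 0, 0], [-0.034, 0, 0.298, 0, 0, 0], [-0.034, 0, 0.298, 0, 0, 0], [-0.034, 0, 0.298, 0, 0, 0], [-0.023, 0, 0.2, 0, 0, 0], [-0.012, 0, 0.1, 0, 0, 0], [0, 0, 0, 0, 0, 0]]]'

```text
clock: 14.7
tcp_pos: [0.3914, 0.0596, 0.0511]
orientation: [-0.058, -0.002, 0.998, -0.001]
wrist_force: [-0.5, -0.5, -4.4]
finger_gap: 0.0222
grip_force: 121.8
```

Run:
```python
from h import *
import pickle
T,s=tool(); print(s["clock"],T.round(4),s["wrist_force"])
ps=np.arctan2(-T[1,0],-T[0,0]); g=T[:3,3]-.008*T[:3,2]; print("grasp",g,"head(level)",g+[.095*np.cos(ps),.095*np.sin(ps),-.042],ps)
def cent(img,c):
    u,v=proj(np.array([.605,-.0875,.085]),c)[0]; U,V=int(round(u)),int(round(v)); w=img[V-9:V+10,U-9:U+10]
    hsv=cv2.cvtColor(w,cv2.COLOR_RGB2HSV); k,l,st,ce=cv2.connectedComponentsWithStats(((hsv[...,1]<90)&(hsv[...,2]<135)).astype(np.uint8))
    i=1+np.argmax(st[1:,4]); return (ce[i]+[U-9,V-9]).round(2),st[i,4]
for n in("s3","s4"):
    D=pickle.load(open(n+".pkl","rb")); print(n,[cent(D[c],c) for c in CAMS])
```

```text
14.7 [[-0.9932 -0.0032 -0.1167  0.3914]
 [-0.003   1.     -0.0015  0.0596]
 [ 0.1167 -0.0012 -0.9932  0.0511]
 [ 0.      0.      0.      1.    ]] [-0.54944968 -0.52722717 -4.35223514]
grasp [0.39232678 0.05956418 0.05906321] head(level) [0.48732635 0.05985077 0.01706321] 0.003016674305121766
s3 [(array([251.66, 235.84]), np.int32(92)), (array([212.51, 153.54]), np.int32(68))]
s4 [(array([251.67, 235.59]), np.int32(96)), (array([212.88, 153.62]), np.int32(64))]
```

>>> drive_tool --series '[[[0, 0, 0, 0, 0.022, 0], [-0.011, 0, 0.059, 0, 0, 0], [-0.008, 0, 0.04, 0, 0, 0], [-0.005, 0, 0.025, 0, 0, 0], [-0.002, 0, 0.012, 0, 0, 0], [0, 0, 0, 0, 0, 0]]]'

```text
clock: 15.45
tcp_pos: [0.3919, 0.0598, 0.0353]
orientation: [-0.092, -0.002, 0.996, -0.001]
wrist_force: [0.3, -0.6, -4.1]
finger_gap: 0.022
grip_force: 121.8
```

```bash
cat > pf.py <<'E'
from h import *
def pitchfit(cs=("side","scene")):
    T,s=tool(); ps=np.arctan2(-T[1,0],-T[0,0]); g=T[:3,3]-.008*T[:3,2]; M={}
    print(s["clock"],"grasp",g.round(4),ps,s["wrist_force"].round(1))
    for c in cs:
        im=viewer.read_camera(c); r=models.silhouettes("mallet",c); e=proj(g+[.095*np.cos(ps),.095*np.sin(ps),.02],c)[0]
        r=min(r,key=lambda k:np.hypot(*(k["location"]-e))); print(c,r["score"],np.round(r["location"]),e.round()); M[c]=cv2.resize(r["region"].astype(np.uint8),None,fx=K,fy=K,interpolation=cv2.INTER_NEAREST)
    P=MALLET[0]-[-.095,0,.042]
    def f(v,cs):
        R=Rn.from_euler("ZYX",[ps,-v[0],0]).as_matrix(); t=0
        for c in cs:
            m=np.zeros((384*K,512*K),np.uint8); uv=(proj(P@R.T+g+v[1:],c)+.5)*K-.5; cv2.fillConvexPoly(m,cv2.convexHull(np.round(uv*16).astype(np.int32)),1,shift=4)
            mm=M[c]&cv2.dilate(m,np.ones((25,25))); t+=1-np.sum(m&mm)/np.sum(m|mm)
        return t
    for k in [cs]+[(c,) for c in cs]:
        r=minimize(f,[.01,0,0,0],args=(k,),method="Nelder-Mead",options=dict(initial_simplex=[[.01,0,0,0],[.1,0,0,0],[.01,.004,0,0],[.01,0,.004,0],[.01,0,0,.004]],maxiter=250))
        print(k,"pitch deg",np.degrees(r.x[0]).round(2),r.x[1:].round(4),round(r.fun,3))
E
python3 - <<'E'
from pf import *
pitchfit()
E
```

```text
15.45 grasp [0.3933 0.0598 0.0431] 0.0035094995313968663 [ 0.3 -0.6 -4.1]
side 0.63 [225. 236.] [221. 223.]
scene 0.57 [297. 180.] [299. 182.]
('side', 'scene') pitch deg 0.95 [-0.0007  0.0006 -0.0011] 0.252
('side',) pitch deg 2.04 [ 0.0001  0.0016 -0.0032] 0.087
('scene',) pitch deg -2.12 [-0.0022  0.0003  0.0046] 0.128
```

>>> drive_tool --series '[[[-0.002, 0, 0.012, 0, 0, 0], [-0.002, 0, 0.012, 0, 0, 0], [0, 0, 0, 0, 0, 0]]]'

```text
clock: 16.02
tcp_pos: [0.3919, 0.0597, 0.0331]
orientation: [-0.092, -0.002, 0.996, -0.001]
wrist_force: [-4.0, -0.3, 6.7]
finger_gap: 0.0225
grip_force: 123.6
```

>>> drive_tool --series '[[[0, 0, 0, 0, 0, 0], [0, 0, 0, 0, 0, 0], [0, 0, 0, 0, 0, 0], [0, 0, 0, 0, 0, 0], [0.018, 0, -0.098, 0, 0, 0], [0.055, 0, -0.295, 0, 0, 0], [0.064, 0, -0.344, 0, 0, 0], [0.064, 0, -0.344, 0, 0, 0], [0.053, 0, -0.285, 0, -0.0293, 0], [0, 0, 0, 0, -0.0294, 0], [0, 0, 0, 0, 0, 0]]]' --jaw 1 --grip_force 60

```text
clock: 17.4
tcp_pos: [0.3909, 0.0601, 0.2003]
orientation: [0.001, -0.002, 1.0, -0.001]
wrist_force: [-0.1, 0.8, 0.7]
finger_gap: 0.0852
grip_force: 0.0
```

Run:
```python
import h; from h import *
import pickle
h.WT,s=tool(); print(s["clock"],h.WT.round(4),s["wrist_force"].round(1),s["finger_gap"],s["joint_pos"].round(3))
W=dict(T=h.WT)
W["wrist"]=viewer.read_camera("wrist"); r=models.silhouettes("mallet","wrist"); W["m"]=r
print([(x["score"],x["location"],int(x["region"].sum())) for x in r])
for x in r[:2]:
    a=wbackz(x["location"],.06); print(fit(MALLET,{"wrist":x["region"]},[a[0]+.03,a[1],0]))
for c in CAMS: W[c]=viewer.read_camera(c); W["b"+c]=models.silhouettes("block_blue",c); print(c,[(x["score"],x["location"],int(x["region"].sum())) for x in W["b"+c]])
pickle.dump(W,open("w5.pkl","wb"))
hsv=cv2.cvtColor(W["wrist"],cv2.COLOR_RGB2HSV); b=cv2.inRange(hsv,(100,120,60),(125,255,255)); n,_,st,ce=cv2.connectedComponentsWithStats(b)
for i in range(1,n):
    if st[i,4]>30: print("blue",ce[i].round(1),st[i].tolist(),[wbackz(ce[i],z).round(4).tolist() for z in(.1,.054)])
cv2.imwrite("pics/w5.png",np.hstack([W["wrist"],W["side"]])[...,::-1].copy())
cv2.imwrite("pics/w5.png",cv2.resize(np.hstack([W["wrist"],W["side"]])[...,::-1],(800,300),interpolation=cv2.INTER_AREA))
```

```text
17.4 [[-1.     -0.0038  0.0024  0.3909]
 [-0.0038  1.     -0.0015  0.0601]
 [-0.0024 -0.0015 -1.      0.2003]
 [ 0.      0.      0.      1.    ]] [-0.1  0.8  0.7] 0.0851641438339163 [-5.000e-02 -1.700e-02 -4.500e-01  1.135e+00 -1.000e-03 -5.400e-02]
[(0.84, [27.1, 85.5], 2914), (0.72, [254.3, 244.2], 6167)]
(array([ 0.3101654 , -0.19091572,  0.63172732]), np.float64(0.48034874065873234))
(array([0.48841583, 0.06011067, 0.00302925]), np.float64(0.034760282427294675))
scene []
side [(0.61, [157.8, 351.0], 6729), (0.58, [224.7, 234.1], 1818)]
blue [ 59.8 121. ] [46, 108, 29, 27, 510] [[0.3232, -0.1156, 0.1], [0.3231, -0.1506, 0.054]]
blue [254.  136.3] [241, 126, 27, 22, 552] [[0.3435, 0.0594, 0.1], [0.3474, 0.0593, 0.054]]
blue [469.5 189.7] [456, 142, 26, 97, 949] [[0.3848, 0.2713, 0.1], [0.3969, 0.3133, 0.054]]
blue [505.1 197.3] [495, 146, 17, 89, 554] [[0.3928, 0.3311, 0.1], [0.4065, 0.385, 0.054]]
blue [253.7 294.5] [232, 277, 45, 36, 1286] [[0.488, 0.06, 0.1], [0.5207, 0.06, 0.054]]
blue [473.7 287.9] [462, 282, 24, 13, 201] [[0.5043, 0.3194, 0.1], [0.5402, 0.3709, 0.054]]
```

View pics/w5.png

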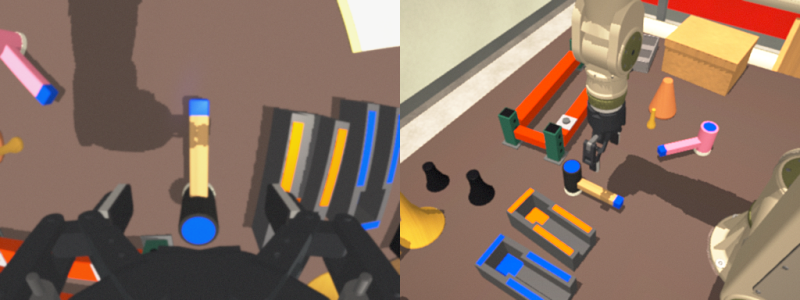

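The mallet stands upright at (0.488, 0.060), with its disc at wrist (199,231) of the half-scale view. I'm taking it by the head next.

>>> drive_tool --series '[[[-0.2, 0, 0, 0, 0, 0], [-0.21, 0, 0, 0, 0, 0], [-0.21, 0, 0, 0, 0, 0], [-0.19, 0, 0, 0, 0, 0], [0, 0, 0, 0, 0, 0], [0, 0, 0.3, 0, 0, 0], [0, 0, 0.3, 0, 0, 0], [0, 0, 0.25, 0, 0, 0], [0, 0, 0.12, 0, 0, 0], [0, 0, 0.058, 0, 0, 0], [0, 0, 0, 0, 0, 0]]]'

```text
clock: 19.08
tcp_pos: [0.4894, 0.0602, 0.076]
orientation: [0.0, -0.002, 1.0, -0.001]
wrist_force: [0.2, -0.6, 0.1]
finger_gap: 0.0855
grip_force: 0.0
```

>>> drive_tool --series '[[[0, 0, 0, 0, 0, 0], [0, 0, 0, 0, 0, 0], [0, 0, 0, 0, 0, 0], [0, 0, 0, 0, 0, 0], [0, 0, 0, 0, 0, 0], [0, 0, 0, 0, 0, 0]]]' --jaw -1 --grip_force 100

```text
clock: 19.82
tcp_pos: [0.4903, 0.06, 0.0771]
orientation: [0.001, -0.002, 1.0, -0.001]
wrist_force: [-0.3, -0.4, 4.9]
finger_gap: 0.0479
grip_force: 102.2
```

Run:
```python
import h; from h import *
import pickle
W=pickle.load(open("w5.pkl","rb")); h.WT=W["T"]; D=pickle.load(open("d.pkl","rb"))
# block refit: side masks now, wrist partial view via blue labels
print("side now",fit(BLOCK,{"side":W["bside"][0]["region"]},[.488,.334,0]))
print("scene old",fit(BLOCK,{"scene":D["scene"]["block_blue"][0]["region"]},[.488,.334,0]))
print(D["scene"]["block_blue"][0]["region"].sum())
# interior pocket floor (blue square) centroid in side view
im=W["side"]; hsv=cv2.cvtColor(im,cv2.COLOR_RGB2HSV); b=cv2.inRange(hsv,(100,150,90),(125,255,255)); n,_,st,ce=cv2.connectedComponentsWithStats(b)
for i in range(1,n):
    if st[i,4]>100: print(ce[i].round(1),st[i].tolist(),backz(ce[i],"side",.008).round(4),backz(ce[i],"side",.072).round(4))
T,s=tool(); print(s["tcp_pos"],s["finger_gap"],s["grip_force"])
```

```text
side now (array([0.48951722, 0.3340621 , 0.00281162]), np.float64(0.012569176511754265))
scene old (array([0.48596495, 0.33407809, 0.00380817]), np.float64(0.07238445848465247))
3531
[396.3 162. ] [389, 157, 16, 11, 126] [ 0.2366 -0.3618  0.008 ] [ 0.2298 -0.2917  0.072 ]
[334.6 192.6] [330, 186, 11, 14, 125] [ 0.33   -0.1873  0.008 ] [ 0.3156 -0.1313  0.072 ]
[219.4 212.7] [209, 205, 21, 17, 279] [0.5324 0.0034 0.008 ] [0.5017 0.0439 0.072 ]
[279.1 258.4] [273, 250, 13, 17, 160] [0.3569 0.0418 0.008 ] [0.3404 0.0792 0.072 ]
[115.3 319.7] [98, 300, 36, 40, 357] [0.5602 0.3198 0.008 ] [0.5271 0.3346 0.072 ]
[190.1 341. ] [162, 322, 57, 39, 558] [0.4137 0.2812 0.008 ] [0.3926 0.2991 0.072 ]
[140.  339.4] [122, 324, 36, 30, 646] [0.4948 0.3258 0.008 ] [0.4671 0.34   0.072 ]
[156.9 371. ] [136, 356, 48, 28, 441] [0.4321 0.3547 0.008 ] [0.4095 0.3666 0.072 ]
[0.49032462 0.05999145 0.07705109] 0.04790611740554327 102.2440767288208
```

>>> drive_tool --series '[[[0, 0, -0.1, 0, 0, 0], [0, 0, -0.25, 0, 0, 0], [0, 0, -0.3, 0, 0, 0], [0, 0, -0.27, 0, 0, 0], [0, 0.2, 0, 0, 0, 0], [0, 0.345, 0, 0, 0, 0], [0, 0.345, 0, 0, 0, 0], [0, 0.345, 0, 0, 0, 0], [0, 0.345, 0, 0, 0, 0], [0, 0.345, 0, 0, 0, 0], [0, 0.25, 0, 0, 0, 0], [0, 0.1, 0, 0, 0, 0], [0, 0, 0, 0, 0, 0], [0, 0, 0, 0, 0, 0]]]'

```text
clock: 21.58
tcp_pos: [0.4881, 0.3322, 0.1856]
orientation: [-0.0, -0.001, 1.0, -0.001]
wrist_force: [-0.3, -0.8, -4.7]
finger_gap: 0.0481
grip_force: 104.5
```

Run:
```python
import h; from h import *
import pickle
h.WT,s=tool(); T=h.WT; print(s["clock"],T.round(4),s["wrist_force"].round(1),s["ft_torque"].round(2))
W={c:viewer.read_camera(c) for c in("wrist","scene","side")}; W["T"]=T; pickle.dump(W,open("w6.pkl","wb"))
q=[T[0,3]-.002,T[1,3],phi(T)+np.pi,T[2,3]-.077]
im=cv2.resize(W["wrist"],None,fx=K,fy=K,interpolation=cv2.INTER_CUBIC)
for parts,qq,col in((MALLET,q,(0,255,0)),(BLOCK[2:],[.489,.333,.003],(255,255,0))):
    for P in parts:
        m=render([P],qq,"wrist"); cs,_=cv2.findContours(m,cv2.RETR_EXTERNAL,cv2.CHAIN_APPROX_NONE); cv2.drawContours(im,cs,-1,col,2)
im2=cv2.resize(W["scene"],None,fx=K,fy=K,interpolation=cv2.INTER_CUBIC)
for parts,qq,col in((MALLET,q,(0,255,0)),(BLOCK,[.489,.333,.003],(255,255,0))):
    m=render(parts,qq,"scene"); cs,_=cv2.findContours(m,cv2.RETR_EXTERNAL,cv2.CHAIN_APPROX_NONE); cv2.drawContours(im2,cs,-1,col,2)
u,v=(proj(np.array([.46,.33,.08]),"scene")[0]*K).astype(int); im2=cv2.resize(im2[v-300:v+300,u-200:u+200],None,fx=1,fy=1)
a=cv2.resize(im,(532,400)); b=cv2.resize(im2,(267,400)); cv2.imwrite("pics/w6.png",np.hstack([a,b])[...,::-1])
hsv=cv2.cvtColor(W["wrist"],cv2.COLOR_RGB2HSV); b=cv2.inRange(hsv,(100,120,60),(125,255,255)); n,_,st,ce=cv2.connectedComponentsWithStats(b)
for i in range(1,n):
    if st[i,4]>30: print("blue",ce[i].round(1),st[i].tolist(),[wbackz(ce[i],z).round(4).tolist() for z in(.072,)])
```

```text
21.575 [[-1.000e+00 -2.800e-03 -3.000e-04  4.881e-01]
 [-2.800e-03  1.000e+00 -2.200e-03  3.322e-01]
 [ 3.000e-04 -2.200e-03 -1.000e+00  1.856e-01]
 [ 0.000e+00  0.000e+00  0.000e+00  1.000e+00]] [-0.3 -0.8 -4.7] [-0.02 -0.05 -0.08]
blue [296.   79.7] [287, 17, 18, 129, 2068] [[0.3939, 0.3655, 0.072]]
blue [213.  82.] [205, 18, 17, 129, 2187] [[0.3961, 0.2979, 0.072]]
blue [229.1 167.9] [227, 158, 5, 21, 93] [[0.4681, 0.3107, 0.072]]
blue [280.1 168.8] [278, 159, 6, 22, 104] [[0.4686, 0.3535, 0.072]]
blue [254.5 270.7] [207, 230, 96, 83, 6266] [[0.5662, 0.3325, 0.072]]
```

View pics/w6.png

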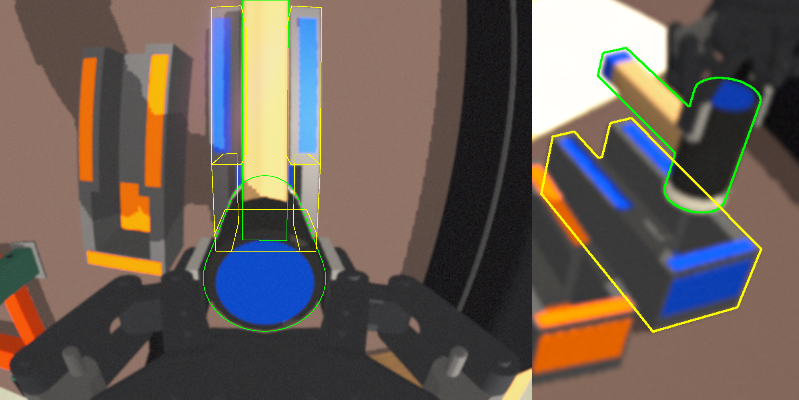

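The wrist overlay shows handle and head centred between the blue strips (columns 221 and 308, handle centre 265). The block outline agrees, so next I'll pin down x.

>>> drive_tool --series '[[[-0.024, 0, 0.2, 0, 0, 0], [0, 0, 0, 0, 0, 0], [0, 0, 0, 0, 0, 0]]]'

```text
clock: 22.1
tcp_pos: [0.4912, 0.3329, 0.1623]
orientation: [0.0, -0.002, 1.0, -0.001]
wrist_force: [0.5, -0.5, -3.8]
finger_gap: 0.0482
grip_force: 104.4
```

Run:
```python
import h; from h import *
import pickle
T,s=tool(); print("now",s["clock"],T[:3,3].round(4),phi(T)+np.pi,s["wrist_force"].round(1))
W=pickle.load(open("w6.pkl","rb")); h.WT=W["T"]; im=W["wrist"]
hsv=cv2.cvtColor(im,cv2.COLOR_RGB2HSV)
for y in(.297,.3655,.2925,.3725):
    xs=np.arange(.322,.352,.002); uv=proj(np.c_[xs,xs*0+y,xs*0+.072],"wrist"); v=cv2.remap(hsv,uv[:,0].astype(np.float32)[None],uv[:,1].astype(np.float32)[None],cv2.INTER_LINEAR)[0]
    print(y,[(round(float(x),3),int(round(r)),tuple(map(int,p))) for x,r,p in zip(xs,uv[:,1],v)])
```

```text
now 22.1 [0.4912 0.3329 0.1623] 0.003088368643877626 [ 0.5 -0.5 -3.8]
0.297 [(0.322, -2, (0, 0, 0)), (0.324, 0, (6, 78, 166)), (0.326, 3, (6, 76, 164)), (0.328, 5, (4, 74, 164)), (0.33, 7, (2, 46, 166)), (0.332, 9, (0, 30, 168)), (0.334, 11, (23, 29, 166)), (0.336, 13, (56, 25, 165)), (0.338, 15, (158, 35, 169)), (0.34, 18, (118, 125, 236)), (0.342, 20, (113, 145, 247)), (0.344, 22, (113, 148, 247)), (0.346, 24, (112, 149, 247)), (0.348, 26, (112, 152, 247)), (0.35, 29, (112, 154, 247))]
0.3655 [(0.322, -1, (0, 0, 0)), (0.324, 1, (8, 72, 147)), (0.326, 3, (9, 75, 145)), (0.328, 5, (9, 68, 147)), (0.33, 7, (12, 29, 159)), (0.332, 9, (14, 12, 164)), (0.334, 11, (13, 12, 166)), (0.336, 14, (16, 12, 167)), (0.338, 16, (131, 39, 191)), (0.34, 18, (110, 150, 246)), (0.342, 20, (106, 187, 247)), (0.344, 22, (106, 184, 247)), (0.346, 24, (106, 187, 247)), (0.348, 27, (105, 185, 247)), (0.35, 29, (105, 186, 247))]
0.2925 [(0.322, -1, (0, 0, 0)), (0.324, 1, (5, 73, 160)), (0.326, 3, (5, 73, 160)), (0.328, 5, (4, 69, 159)), (0.33, 7, (6, 40, 161)), (0.332, 9, (161, 30, 164)), (0.334, 11, (175, 29, 164)), (0.336, 14, (175, 28, 163)), (0.338, 16, (156, 28, 159)), (0.34, 18, (118, 125, 238)), (0.342, 20, (114, 145, 247)), (0.344, 22, (114, 146, 247)), (0.346, 24, (113, 148, 247)), (0.348, 27, (113, 148, 247)), (0.35, 29, (112, 150, 247))]
0.3725 [(0.322, -1, (2, 17, 32)), (0.324, 1, (9, 74, 146)), (0.326, 3, (10, 75, 145)), (0.328, 5, (8, 65, 147)), (0.33, 8, (9, 24, 158)), (0.332, 10, (11, 12, 165)), (0.334, 12, (9, 11, 167)), (0.336, 14, (13, 13, 168)), (0.338, 16, (132, 23, 178)), (0.34, 18, (114, 102, 233)), (0.342, 21, (112, 117, 238)), (0.344, 23, (112, 113, 238)), (0.346, 25, (112, 113, 238)), (0.348, 27, (112, 112, 239)), (0.35, 29, (112, 116, 241))]
```

>>> drive_tool --series '[[[0, -0.005, 0.1, 0, 0, 0], [0, 0, 0.1, 0, 0, 0], [0, 0, 0.1, 0, 0, 0], [0, 0, 0.1, 0, 0, 0], [0, 0, 0.1, 0, 0, 0], [0, 0, 0.06, 0, 0, 0], [0, 0, 0.04, 0, 0, 0], [0, 0, 0, 0, 0, 0]]]'

```text
clock: 23.1
tcp_pos: [0.4911, 0.3325, 0.0895]
orientation: [-0.0, -0.002, 1.0, -0.001]
wrist_force: [0.2, 1.2, -4.8]
finger_gap: 0.0477
grip_force: 104.4
```

No contact so far; about 4 mm still to go.

>>> drive_tool --series '[[[0, 0, 0.015, 0, 0, 0], [0, 0, 0.012, 0, 0, 0], [0, 0, 0.01, 0, 0, 0], [0, 0, 0.008, 0, 0, 0], [0, 0, 0, 0, 0, 0]]]'

```text
clock: 23.72
tcp_pos: [0.4913, 0.3326, 0.0851]
orientation: [0.001, -0.002, 1.0, -0.001]
wrist_force: [-1.2, -1.9, 2.3]
finger_gap: 0.048
grip_force: 104.7
```

>>> drive_tool --series '[[[0, 0, 0, 0, 0, 0], [0, 0, 0, 0, 0, 0], [0, 0, 0, 0, 0, 0], [0, 0, 0, 0, 0, 0], [0, 0, -0.05, 0, 0, 0], [0, 0, -0.15, 0, 0, 0], [0, 0, -0.3, 0, 0, 0], [0, 0, -0.3, 0, 0, 0], [0, 0, -0.3, 0, 0, 0], [0.2, 0, 0, 0, 0, 0], [0.3, 0, 0, 0, 0, 0], [0.3, 0, 0, 0, 0, 0], [0, 0, 0, 0, 0, 0], [0, 0, 0, 0, 0, 0]]]' --jaw 1

```text
clock: 25.48
tcp_pos: [0.3957, 0.3327, 0.2169]
orientation: [0.001, -0.002, 1.0, -0.0]
wrist_force: [0.5, -0.6, -0.1]
finger_gap: 0.085
grip_force: 0.0
```

Run:
```python
import h; from h import *
h.WT,s=tool(); print(s["clock"],h.WT[:3,3].round(4),s["wrist_force"].round(1),s["finger_gap"])
W=viewer.read_camera("wrist"); r=models.silhouettes("mallet","wrist")
for x in r[:2]: print(x["score"],x["location"],fit(MALLET,{"wrist":x["region"]},[.489,.333,0.003,]) )
P=[MALLET[0]+[0,0,.008],MALLET[1]+[0,0,.008]]
hsv=cv2.cvtColor(W,cv2.COLOR_RGB2HSV); b=cv2.inRange(hsv,(100,120,60),(125,255,255)); n,_,st,ce=cv2.connectedComponentsWithStats(b)
for i in range(1,n):
    if st[i,4]>100: print("blue",ce[i].round(1),st[i].tolist(),wbackz(ce[i],.108).round(4),wbackz(ce[i],.062).round(4))
for c in CAMS:
    S=viewer.read_camera(c); u,v=proj(np.array([.489,.333,.108]),c)[0]; hs=cv2.cvtColor(S,cv2.COLOR_RGB2HSV); m=cv2.inRange(hs,(100,150,90),(125,255,255)); n,_,st,ce=cv2.connectedComponentsWithStats(m); i=1+np.argmin(np.hypot(*(ce[1:]-[u,v]).T)); print(c,(u,v),ce[i],st[i,4],backz(ce[i],c,.108).round(4))
```

```text
25.475 [0.3957 0.3327 0.2169] [ 0.5 -0.6 -0.1] 0.08504261473135943
0.8 [256.8, 243.4] (array([0.49435504, 0.3326961 , 0.00310953]), np.float64(0.03684040838258995))
blue [253.7 132.8] [241, 123, 27, 21, 450] [0.3461 0.3319 0.108 ] [0.3494 0.3317 0.062 ]
blue [218.  178.2] [209, 124, 19, 111, 1655] [0.3838 0.3024 0.108 ] [0.3944 0.2966 0.062 ]
blue [287.8 200.6] [281, 160, 16, 75, 908] [0.4028 0.3612 0.108 ] [0.4171 0.3666 0.062 ]
blue [253.5 289.2] [218, 269, 72, 37, 1577] [0.4923 0.3325 0.108 ] [0.5237 0.3325 0.062 ]
scene (np.float64(410.5692097893347), np.float64(139.80106323264724)) [403.84848485 133.40606061] 330 [0.4637 0.3319 0.108 ]
side (np.float64(128.3225086167889), np.float64(320.5090806677817)) [133.25       327.41666667] 24 [0.4741 0.338  0.108 ]
```

Run:
```python
import h; from h import *
h.WT,s=tool(); viewer.read_camera("wrist"); r=models.silhouettes("mallet","wrist")[0]["region"]
for z in(0,.004,.008,.012,.02): print(z,fit([p+[0,0,z] for p in MALLET],{"wrist":r},[.489,.333,.003]))
```

```text
0 (array([0.49357451, 0.33240933, 0.00290046]), np.float64(0.050061177750122865))
0.004 (array([0.49153409, 0.33251897, 0.00266602]), np.float64(0.02923177965659951))
0.008 (array([0.48958806, 0.33254766, 0.00378089]), np.float64(0.026454317884478717))
0.012 (array([0.48768251, 0.33257177, 0.00271599]), np.float64(0.043524661961479194))
0.02 (array([0.48491996, 0.33257381, 0.0036825 ]), np.float64(0.08680847807789427))
```

The mallet silhouette fits best at z = 8 mm, centred at (0.4896, 0.3325) with yaw 0.004, so it is fully seated. I'm handing the job in.

```bash
python3 -c "
from workcell import order; print(order.hand_in())"
```

```text
the job is handed in; nothing more can be done
None
```

I handed the job in at about 25.6 s of the 51 s: the pin is home (struck twice, the cap unmoved by the second blow), and the mallet stood on the table, then went by its head fully down into the blue-labelled block; the hand-in returned no verdict.

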